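# Set out the leather hole cutters by size

### The job

Set out the four round hole cutters in order of size on the row of cork discs, one standing upright in the middle of each disc: the largest on the disc next to the stone slab, then smaller and smaller to the smallest next to the brass tin. Do not let a cutter fall over, and leave the slab and the tin where they are.

Things in the scene. Friction and masses are not known exactly. Their poses are not given: they have to be found in the camera images.
- cutter_26: The smallest of four loose bare-steel round hole cutters, standing upright on its cutting end: a round bell 26 mm across and 27 mm high (straight for its lower half, then narrowing), with a straight round shank 20 mm across and 45 mm long above it; 72 mm tall in all. Origin: centre of its foot; z up along its axis. Grip it by the shank.
- cutter_36: The second smallest of four loose bare-steel round hole cutters, standing upright on its cutting end: a round bell 36 mm across and 34 mm high (straight for its lower half, then narrowing), with a straight round shank 20 mm across and 45 mm long above it; 79 mm tall in all. Origin: centre of its foot; z up along its axis. Grip it by the shank.
- cutter_46: The second largest of four loose bare-steel round hole cutters, standing upright on its cutting end: a round bell 46 mm across and 41 mm high (straight for its lower half, then narrowing), with a straight round shank 20 mm across and 45 mm long above it; 86 mm tall in all. Origin: centre of its foot; z up along its axis. Grip it by the shank.
- cutter_56: The largest of four loose bare-steel round hole cutters, standing upright on its cutting end: a round bell 56 mm across and 48 mm high (straight for its lower half, then narrowing), with a straight round shank 20 mm across and 45 mm long above it; 93 mm tall in all. Origin: centre of its foot; z up along its axis. Grip it by the shank.
- disc_a: One of four identical fixed cork discs, 64 mm across and 3 mm thick, in a straight row 78 mm apart on a dark wooden board 8 mm thick; this one is the row's end at the robot's left (+y). Origin: centre of its underside, which lies on the board, so that its top is 3 mm above the origin (11 mm above the table). y lies along the row towards disc_a.
- disc_b: One of four identical fixed cork discs, 64 mm across and 3 mm thick, in a straight row 78 mm apart on a dark wooden board 8 mm thick; this one is second from the left. Origin: centre of its underside, which lies on the board, so that its top is 3 mm above the origin (11 mm above the table). y lies along the row towards disc_a.
- disc_c: One of four identical fixed cork discs, 64 mm across and 3 mm thick, in a straight row 78 mm apart on a dark wooden board 8 mm thick; this one is third from the left. Origin: centre of its underside, which lies on the board, so that its top is 3 mm above the origin (11 mm above the table). y lies along the row towards disc_a.
- disc_d: One of four identical fixed cork discs, 64 mm across and 3 mm thick, in a straight row 78 mm apart on a dark wooden board 8 mm thick; this one is the row's end at the robot's right. Origin: centre of its underside, which lies on the board, so that its top is 3 mm above the origin (11 mm above the table). y lies along the row towards disc_a.
- slab: A loose square slab of dark grey stone, 70 by 70 by 22 mm, on the table just off one end of the board (either end); it tells which end is for the largest cutter. Origin: centre of its underside.
- tin: A loose round brass tin, 68 mm across and 34 mm high, on the table just off the other end of the board. Origin: centre of its underside.
Things that resemble listed ones, but are neither listed nor needed, are in the scene too. What is shaped like the cutter_36 but green is not meant. What is shaped like the cutter_46 but blue is not meant.

How it is judged:
At the end, for the whole second after the job is handed in: Each cutter stands upright (within 0.1 rad) and at rest on its own disc, its axis within 12 mm of the disc's centre: largest next to the slab, then second largest, second smallest, and smallest next to the tin (((y of slab in the frame of disc_a above 0 m and horizontal distance between cutter_26 and disc_d below 0.012 m and horizontal distance between cutter_36 and disc_c below 0.012 m and horizontal distance between cutter_46 and disc_b below 0.012 m and horizontal distance between cutter_56 and disc_a below 0.012 m) or (y of slab in the frame of disc_a below 0 m and horizontal distance between cutter_26 and disc_a below 0.012 m and horizontal distance between cutter_36 and disc_b below 0.012 m and horizontal distance between cutter_46 and disc_c below 0.012 m and horizontal distance between cutter_56 and disc_d below 0.012 m)) and angle between each of cutter_26, cutter_36, cutter_46, cutter_56's own z axis and vertical below 0.1 rad and height (world z) of cutter_26 between 0.007 and 0.015 m and linear speed of each of cutter_26, cutter_36, cutter_46, cutter_56 below 0.02 m/s and angular speed of each of cutter_26, cutter_36, cutter_46, cutter_56 below 0.2 rad/s and height (world z) of cutter_36 between 0.007 and 0.015 m and height (world z) of cutter_46 between 0.007 and 0.015 m and height (world z) of cutter_56 between 0.007 and 0.015 m); the robot touches nothing.
It fails at once if a cutter fell over (angle between any of cutter_26, cutter_36, cutter_46, cutter_56's own z axis and vertical above 0.7 rad).
It fails at once if the slab or the tin was moved by more than 20 mm (distance of any of slab, tin from where it was at the start of the episode above 0.02 m).
It also fails if it takes over 90 s, if anything falls off the work surface, if the arm or the gripper's body presses on something with over 40 N, if the wrist force passes 120 N, or if a joint passes its speed limit or range.

### The arm

A 7-joint arm with a two-finger parallel gripper is mounted at the origin on the work surface. World frame = base frame: x ahead of the robot, y to its left, z up, the work surface at z = 0. Lengths are in m, angles in rad, forces in N, time in s.
With the tool pointing down it reaches from about 0.425 to 0.875 m from the base axis. Payload 9.9 kg.
Tool frame: the origin (TCP) lies at the very end of the fingers, on their centre line; the grasp point (between the pads) lies 19 mm behind it; z points along the fingers, y is the direction in which the jaws open and shut (so a half turn about z gives the same grasp; the last joint's range is limited). The gripper opens to 85 mm and grips with 20 to 120 N. Pads are 22 mm wide; open, the fingers measure 114 mm over their backs; the gripper's body (76 mm by 85 mm) begins 54 mm behind the grasp point. The pads swing forward as they close: fully open they stand 13 mm farther back than shut.
Start: joints at [1.262, 0.576, 0.025, 1.437, -0.015, 1.129, -0.057], TCP at [0.15, -0.658, 0.203] pointing down, gripper open.
Joint ranges: [-2.76, 2.76], [-0.34, 2.15], [-1.52, 1.57], [0.19, 2.46], [-1.09, 4.23], [0.17, 1.99], [-2.82, 2.82]. Speed limits (rad/s): [2.22, 2.22, 3.01, 3.01, 3.14, 3.14, 3.14].

### API

Orientations are given as a rotation vector (axis times angle).
In Python, from station import get_state, eyes, hand_in gives the robot as it stands.
- The arm moves only by the tool servo_tool, never from a script. Its argument "commands" is a list of rows, each a list of 7 numbers: the turn, a rotation vector about the tool's x, y, z scaled (see below), then the shift along the tool's x, y, z scaled (see below), then the finger opening in mm, from 0 to 85.4. In form: [[wx, wy, wz, tx, ty, tz, grip], ...]. A call has 1 to 12 rows; each row shifts and turns the commanded pose from where the row before left it, along the tool's axes as they then stand; what a row does not reach is not made up. The controller multiplies each number of a shift by 0.1 m and each number of a turn by 4 degrees. A row lasts 1/10 s, in which the tool goes at most 50 mm and 8.59 degrees, less where a joint would pass 70% of its speed; a pose out of reach is approached as far as the arm can. A call with a number of a shift or a turn outside -1 to 1 is refused whole. A call with a gripper value outside its range is refused whole. The fingers move at their own pace and stop on an object; the grip force is fixed at half the most. Time passes only in rows, so rows that do not move let the fingers close. It gives the time, the measured TCP pose, the force and the opening at its end, in the units of the state.
- get_state(): the state, without advancing time (a new reading comes with each control period).
- eyes.get_image(name): name is "scene" or "top" or "wrist"; returns a dict with "pixels" (480x640x3 uint8, red, green, blue), "fx", "fy", "cx", "cy" (pixels), "camera_from_world" (4x4, takes a point from world to camera coordinates). Camera axes: x right, y down, z forward; pixel columns grow to the right and rows downward; lengths in m; the calibration is good to about 2 mm. The wrist camera is an equidistant fisheye: a pixel r from the principal point sees the ray r / f radians off the axis. A picture is of the moment at which its call begins. There is no depth.
- hand_in(): hands the job in, once; it reports no verdict.
Trained networks look in the newest picture that a camera, given by its name, has taken for a name from the list of things; names that differ only in an ending like _2 or _b are one class to them, and where a whole thing is asked for, a point or a joint stands for the part that bears it (a point fixed in the world has none). Each returns a list of dicts, best first, with "confidence" (0 to 1); they miss things now and then, are a little off and sometimes report something else, mostly with a low value. They report only what shows in the picture. A call takes as long as a camera call. They do not tell look-alikes from the thing itself.
- eyes.boxes_of(camera, target): "position" ([column, row] in pixels, amid what is visible of it).
- eyes.cut_out(camera, target): "pixels" (480x640 bool, what is visible of it) and "position" ([column, row] in pixels, amid what is visible of it).
- eyes.pinpoint(camera, target): "position" ([column, row] in pixels: a listed point, or the origin of a listed thing).
The state is a dict: "t": time; "joint_positions": joint angles; "joint_velocities": joint speeds; "joint_torque": joint torques, N m; "eef_pos": TCP position; "ee_rot": TCP orientation; "ft_force": force on the tool from outside, world axes, zero at the start; "moment": the same for the moment, N m; "grip_width": opening from 0.0 (shut) to 1.0 (fully open).
Only numpy, scipy, OpenCV 4.12 (cv2) and the standard library are available. Lean on these libraries where they do the work, as an engineer would, in place of code of your own. Each camera call takes 0.05 s, during which the arm holds its last target. There are 200 camera calls.

## Working session

There is one attempt and no reset: what is moved stays moved. The work goes in short steps, Python scripts to look and compute and a tool call to move; the robot and the scene stay as the last step left them, time stands still between calls to the robot, and variables do not carry over. Pictures are saved under pics/ and viewed, about 12 in all and at most 16, crops included, and the job is handed in when it is done.

Besides the shell and the picture viewer there is one more tool, called after "Request:" in YAML: its name, and indented under it one key for each argument. servo_tool: Moves the arm, as the interface text tells. Its arguments: {"type":"object","properties":{"commands":{"type":"array","items":{"type":"array","items":{"type":"number"}}}},"required":["commands"]}

```bash
mkdir -p pics; ls; cat > h.py <<'E'
import numpy as np,cv2
from station import get_state,eyes,hand_in
from scipy.spatial.transform import Rotation as R
def save(n,name):
    im=eyes.get_image(n); cv2.imwrite(f'pics/{name}.png',im['pixels'][:,:,::-1].copy()); return im
def unproj(im,px,z):
    T=np.array(im['camera_from_world']); Rm,t=T[:3,:3],T[:3,3]
    c=-Rm.T@t; d=Rm.T@np.array([(px[0]-im['cx'])/im['fx'],(px[1]-im['cy'])/im['fy'],1])
    return c+d*(z-c[2])/d[2]
def proj(im,p):
    T=np.array(im['camera_from_world']); q=T[:3,:3]@np.asarray(p)+T[:3,3]
    return np.array([im['fx']*q[0]/q[2]+im['cx'],im['fy']*q[1]/q[2]+im['cy']])
E
python3 - <<'E'
from h import *
np.set_printoptions(precision=4,suppress=True)
s=get_state();print(s['eef_pos'],s['ee_rot'],s['t'],R.from_rotvec(s['ee_rot']).as_matrix())
im={n:save(n,n+'0') for n in('top','scene')}
for n in im:
    T=np.array(im[n]['camera_from_world']);print(n,im[n]['fx'],-T[:3,:3].T@T[:3,3])
    for o,z in [('cutter_26',0),('cutter_36',0),('cutter_46',0),('cutter_56',0),('disc_a',.008),('slab',0),('tin',0)]:
        for d in eyes.pinpoint(n,o): print(n,o,np.array(d['position']).round(0),round(d['confidence'],2),unproj(im[n],d['position'],z)[:2])
E
```

```text
pics
[ 0.1504 -0.6575  0.2023] [-3.1202 -0.3523  0.0004] 0.0 [[ 0.9748  0.223  -0.0004]
 [ 0.223  -0.9748  0.0016]
 [-0.0001 -0.0016 -1.    ]]
top 439.46818782719055 [0.4952 0.0164 0.8536]
top cutter_26 [481. 306.] 0.9 [ 0.4294 -0.2828]
top cutter_26 [484. 258.] 0.87 [ 0.5222 -0.2938]
top cutter_26 [146. 316.] 0.74 [0.4231 0.3633]
top cutter_26 [372. 306.] 0.71 [ 0.4344 -0.0751]
top cutter_26 [179. 315.] 0.66 [0.4233 0.2978]
top cutter_26 [273. 301.] 0.48 [0.4467 0.1166]
top cutter_36 [481. 306.] 0.9 [ 0.4294 -0.2828]
top cutter_36 [484. 258.] 0.87 [ 0.5222 -0.2938]
top cutter_36 [146. 316.] 0.74 [0.4231 0.3633]
top cutter_36 [372. 306.] 0.71 [ 0.4344 -0.0751]
top cutter_36 [179. 315.] 0.66 [0.4233 0.2978]
top cutter_36 [273. 301.] 0.48 [0.4467 0.1166]
top cutter_46 [481. 306.] 0.9 [ 0.4294 -0.2828]
top cutter_46 [484. 258.] 0.87 [ 0.5222 -0.2938]
top cutter_46 [146. 316.] 0.74 [0.4231 0.3633]
top cutter_46 [372. 306.] 0.71 [ 0.4344 -0.0751]
top cutter_46 [179. 315.] 0.66 [0.4233 0.2978]
top cutter_46 [273. 301.] 0.48 [0.4467 0.1166]
top cutter_56 [481. 306.] 0.9 [ 0.4294 -0.2828]
to
[... 1372 characters left out ...]
.] 0.65 [0.4248 0.3605]
scene cutter_46 [386. 190.] 0.56 [0.4265 0.279 ]
scene cutter_46 [131. 281.] 0.55 [ 0.4156 -0.2759]
scene cutter_56 [138. 323.] 0.84 [ 0.5235 -0.2951]
scene cutter_56 [237. 244.] 0.72 [ 0.4221 -0.0763]
scene cutter_56 [328. 219.] 0.65 [0.4495 0.1131]
scene cutter_56 [414. 179.] 0.65 [0.4248 0.3605]
scene cutter_56 [386. 190.] 0.56 [0.4265 0.279 ]
scene cutter_56 [131. 281.] 0.55 [ 0.4156 -0.2759]
scene disc_a [356. 273.] 0.91 [0.6248 0.0544]
scene disc_a [277. 307.] 0.88 [ 0.6211 -0.0987]
scene disc_a [318. 292.] 0.84 [ 0.6278 -0.0249]
scene disc_a [390. 262.] 0.72 [0.6339 0.1232]
scene slab [433. 248.] 0.84 [0.6396 0.2217]
scene tin [213. 332.] 0.88 [ 0.608  -0.2037]
```

View pics/top0.png

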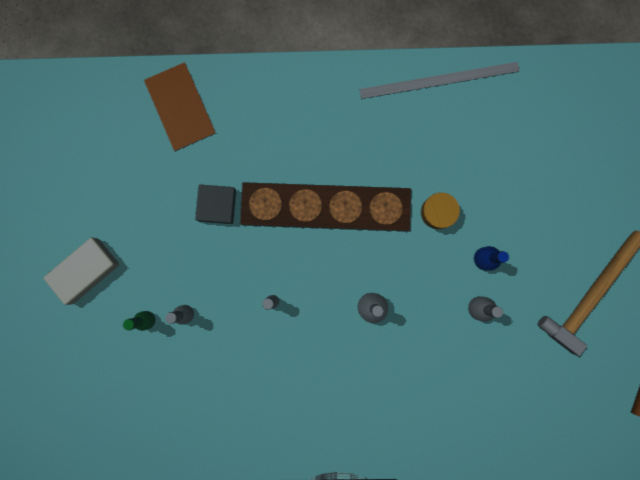

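View pics/scene0.png

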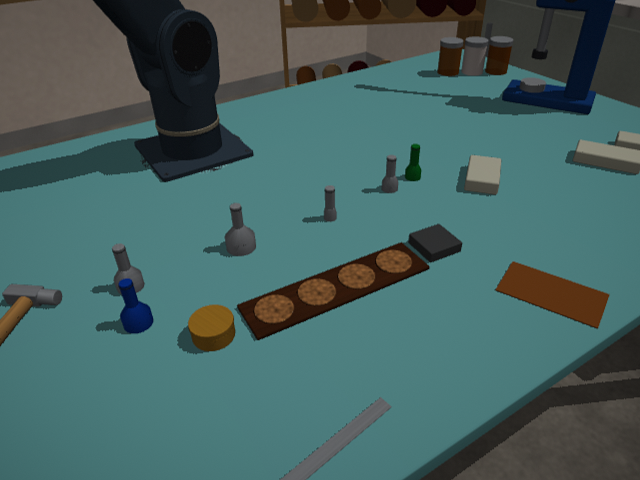

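The top view shows the slab at (216,204), beside the disc at (265,204), and the tin at (441,211). So 56 goes to a, 46 to b, 36 to c and 26 to d. The steel cutters in this view are 56 near (373,308), 46 near (483,309), 36 near (183,315) and 26 near (272,302). The green one (144,320) and the blue one (488,258) are decoys. Next I'll refine the positions with a silhouette fit.

```bash
cat >> h.py <<'E'
from scipy.optimize import minimize
HB={26:27,36:34,46:41,56:48}
def sil(im,D,x,y,z0=0):
    hb=HB[D]/1e3; m=np.zeros((480,640),np.uint8); a=np.linspace(0,2*np.pi,24,endpoint=False)
    prof=[(D/2e3,0,hb/2),(None,hb/2,hb),(.01,hb,hb+.045)]
    for r,l,h in prof:
        rr=(r,r) if r else (D/2e3,.01)
        P=[proj(im,(x+q*np.cos(t),y+q*np.sin(t),z0+zz)) for q,zz in zip(rr,(l,h)) for t in a]
        cv2.fillConvexPoly(m,cv2.convexHull(np.round(np.array(P)*16).astype(np.int32)),1,cv2.LINE_8,4)
    return m.astype(bool)
def fit(im,cam,D,x0,z0=0):
    p0=proj(im,(x0[0],x0[1],z0)); ms=[d['pixels'] for d in eyes.cut_out(cam,f'cutter_{D}')]
    S=sil(im,D,*x0,z0); iou=lambda A,B:(A&B).sum()/(A|B).sum()
    M=max(ms,key=lambda m:iou(m,S))
    f=lambda p:-iou(M,sil(im,D,p[0],p[1],z0))
    r=minimize(f,x0,method='Nelder-Mead',options=dict(initial_simplex=[x0,(x0[0]+.01,x0[1]),(x0[0],x0[1]+.01)],xatol=2e-4,fatol=1e-4))
    return r.x,-r.fun
E
python3 - <<'E'
from h import *
np.set_printoptions(precision=4,suppress=True)
G={46:(.425,-.28),56:(.43,-.076),26:(.448,.115),36:(.424,.285)}
for n in('top','scene'):
    im=eyes.get_image(n)
    for D in G:print(n,D,*fit(im,n,D,G[D]))
    for d in eyes.cut_out(n,'disc_a'):
        (c,ax,an)=cv2.fitEllipse(max(cv2.findContours(d['pixels'].astype(np.uint8),0,1)[0],key=len)); print(n,'disc',unproj(im,c,.011)[:2],np.array(ax),round(d['confidence'],2))
E
```

```text
top 46 [ 0.4267 -0.2799] 0.888235294117647
top 56 [ 0.4327 -0.0721] 0.9680306905370843
top 26 [0.4485 0.1195] 0.8169014084507042
top 36 [0.4258 0.2893] 0.844097995545657
top disc [ 0.6269 -0.0268] [30.7339 31.968 ] 0.96
top disc [ 0.6222 -0.1039] [31.9706 32.3758] 0.96
top disc [0.636  0.1295] [31.8256 32.079 ] 0.94
top disc [0.6316 0.0521] [30.875  33.4102] 0.65
scene 46 [ 0.425 -0.28 ] 0.7742830712303422
scene 56 [ 0.431  -0.0733] 0.921747042766151
scene 26 [0.445  0.1203] 0.8888888888888888
scene 36 [0.4274 0.2859] 0.7813765182186235
scene disc [ 0.6235 -0.1059] [27.9571 39.1995] 0.97
scene disc [ 0.6282 -0.0282] [25.7644 36.8415] 0.9
scene disc [0.638  0.1279] [21.9649 33.6984] 0.79
scene disc [0.6327 0.0491] [24.0336 36.8239] 0.65
```

Request:
servo_tool:
  commands:
    - [0,0,0.8,0,0,0,50]
    - [0,0,0.8,0,0,0,50]
    - [0,0,0.8,0,0,0,50]
    - [0,0,0.82,0,0,0,50]

```text
t: 1.8
eef_pos: [0.1505, -0.658, 0.2031]
ee_rot: [-3.142, 0.004, 0.0]
ft_force: [0.2, -0.7, -0.4]
grip_width: 0.59
```

Request:
servo_tool:
  commands:
    - [0,0,0,0.23,-0.314,0,50]
    - [0,0,0,0.23,-0.314,0,50]
    - [0,0,0,0.23,-0.314,0,50]
    - [0,0,0,0.23,-0.314,0,50]
    - [0,0,0,0.23,-0.314,0,50]
    - [0,0,0,0.23,-0.314,0,50]
    - [0,0,0,0.23,-0.314,0,50]
    - [0,0,0,0.23,-0.314,0,50]
    - [0,0,0,0.23,-0.314,0,50]
    - [0,0,0,0.23,-0.314,0,50]
    - [0,0,0,0.23,-0.314,0,50]
    - [0,0,0,0.23,-0.314,0,50]

```text
t: 3.0
eef_pos: [0.4273, -0.2799, 0.2034]
ee_rot: [3.141, -0.0, 0.001]
ft_force: [0.6, -0.1, -0.7]
grip_width: 0.583
```

Request:
servo_tool:
  commands:
    - [0,0,0,-0.01,0,0.3,50]
    - [0,0,0,0,0,0.3,50]
    - [0,0,0,0,0,0.3,50]
    - [0,0,0,0,0,0.3,50]
    - [0,0,0,0,0,0.2,50]
    - [0,0,0,0,0,0.15,50]
    - [0,0,0,0,0,0,50]
    - [0,0,0,0,0,0,14]
    - [0,0,0,0,0,0,14]
    - [0,0,0,0,0,0,14]
    - [0,0,0,0,0,0,14]
    - [0,0,0,0,0,0,14]

```text
t: 4.2
eef_pos: [0.4263, -0.2814, 0.0492]
ee_rot: [3.141, 0.0, 0.003]
ft_force: [-0.5, 1.6, 6.8]
grip_width: 0.192
```

```bash
python3 -c "
from h import *
save('wrist','w1');save('scene','s1');s=get_state();print(s['eef_pos'],s['grip_width'],s['ft_force'])
cv2.imwrite('pics/ws.png',np.hstack([cv2.imread('pics/w1.png')[100:,100:500],cv2.imread('pics/s1.png')[100:,:400]]))"
```

```text
[ 0.42627125 -0.28142641  0.04924588] 0.1962889674174594 [-1.56944095  1.85605782  6.93794051]
```

View pics/ws.png

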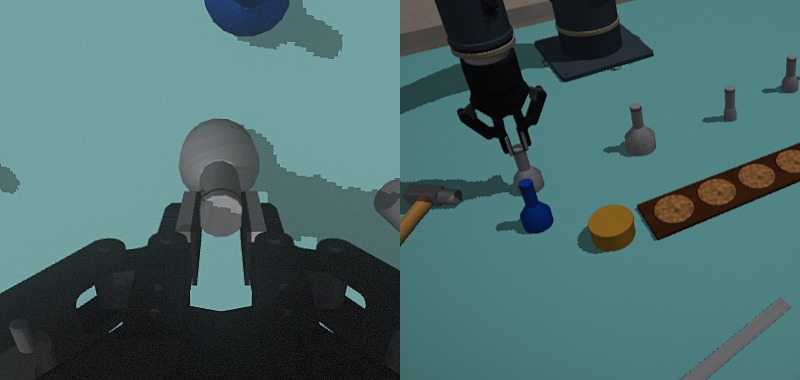

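```bash
cat >> h.py <<'E'
def fproj(im,p):
    T=np.array(im['camera_from_world']); q=T[:3,:3]@np.asarray(p)+T[:3,3]
    n=np.hypot(q[0],q[1]); th=np.arctan2(n,q[2])
    return np.array([im['cx']+im['fx']*th*q[0]/n,im['cy']+im['fy']*th*q[1]/n])
E
python3 - <<'E'
from h import *
im=eyes.get_image('wrist'); a=im['pixels'][:,:,::-1].copy()
def ring(x,y,z,r,c):
    P=np.array([fproj(im,(x+r*np.cos(t),y+r*np.sin(t),z)) for t in np.linspace(0,6.28,40)])
    cv2.polylines(a,[np.round(P).astype(np.int32)],True,c,1)
x,y=.4265,-.281
ring(x,y,0,.023,(0,0,255));ring(x,y,.0205,.023,(0,0,255));ring(x,y,.041,.01,(0,255,255));ring(x,y,.086,.01,(0,255,0))
s=get_state()['eef_pos']
for z in (0,.019):
  for dx in(-.011,.011): cv2.circle(a,tuple(np.round(fproj(im,(s[0]+dx,s[1]-.01,s[2]+z))).astype(int).tolist()),2,(255,0,255),-1)
cv2.imwrite('pics/w2.png',cv2.resize(a[180:400,220:440],None,fx=2.7,fy=2.7,interpolation=0))
E
```

```text
(no output)
```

View pics/w2.png

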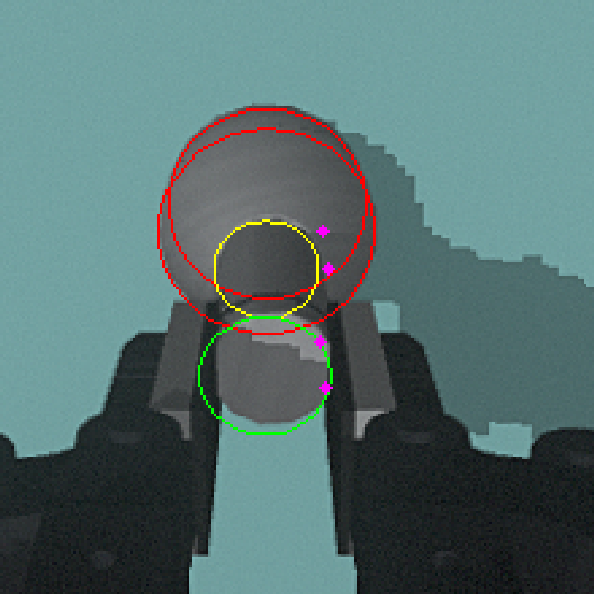

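Request:
servo_tool:
  commands:
    - [0,0,0,0,0,-0.1,14]
    - [0,0,0,0,0,-0.3,14]
    - [0,0,0,0,0,-0.4,14]
    - [0,0,0,0,0,-0.4,14]
    - [0,0,0,0,0,-0.3,14]
    - [0,0,0,0,0,0,14]

```text
t: 4.95
eef_pos: [0.4272, -0.2825, 0.2029]
ee_rot: [3.138, -0.001, 0.011]
ft_force: [0.8, -1.1, -2.8]
grip_width: 0.191
```

```bash
python3 -c "
from h import *
save('wrist','w3');save('scene','s3')
cv2.imwrite('pics/ws3.png',np.hstack([cv2.imread('pics/w3.png')[100:,100:500],cv2.imread('pics/s3.png')[100:,:400]]))"
```

```text
(no output)
```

View pics/ws3.png

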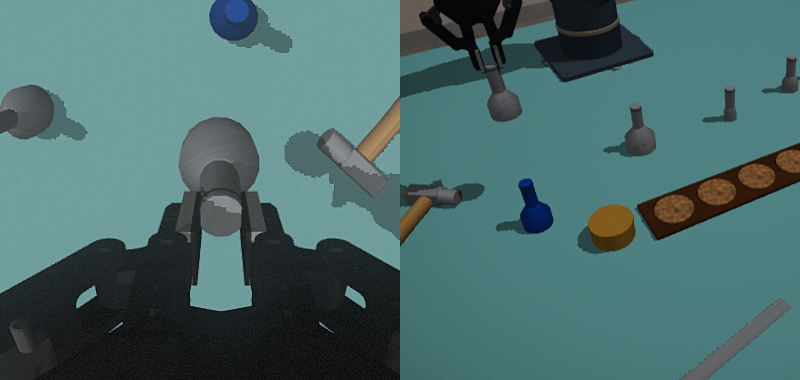

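The cutter is held upright. Now carry it to disc b.

Request:
servo_tool:
  commands:
    - [0,0,0,0.1,-0.15,0,14]
    - [0,0,0,0.17,-0.28,0,14]
    - [0,0,0,0.19,-0.31,0,14]
    - [0,0,0,0.19,-0.31,0,14]
    - [0,0,0,0.19,-0.31,0,14]
    - [0,0,0,0.19,-0.31,0,14]
    - [0,0,0,0.19,-0.31,0,14]
    - [0,0,0,0.19,-0.31,0,14]
    - [0,0,0,0.19,-0.31,0,14]
    - [0,0,0,0.19,-0.31,0,14]
    - [0,0,0,0.17,-0.28,0,14]
    - [0,0,0,0.09,-0.145,0,14]

```text
t: 6.25
eef_pos: [0.6303, 0.0558, 0.1959]
ee_rot: [-3.14, -0.005, 0.005]
ft_force: [0.5, 0.1, -2.6]
grip_width: 0.195
```

Request:
servo_tool:
  commands:
    - [0,0,0,0,0,0,14]
    - [0,0,0,0,0,0.2,14]
    - [0,0,0,0,0,0.3,14]
    - [0,0,0,0,0,0.3,14]
    - [0,0,0,0,0,0.2,14]
    - [0,0,0,0,0,0.1,14]
    - [0,0,0,0,0,0,14]
    - [0,0,0,0,0,0,14]

```text
t: 7.05
eef_pos: [0.6308, 0.0517, 0.0887]
ee_rot: [3.141, -0.001, 0.001]
ft_force: [-0.4, -0.2, -1.4]
grip_width: 0.193
```

Request:
servo_tool:
  commands:
    - [0,0,0,0.01,0.005,0.1,14]
    - [0,0,0,0,0,0.1,14]
    - [0,0,0,0,0,0.05,14]
    - [0,0,0,0,0,0.02,14]
    - [0,0,0,0,0,0,14]

```text
t: 7.55
eef_pos: [0.6315, 0.0519, 0.061]
ee_rot: [-3.142, -0.0, 0.0]
ft_force: [0.9, 0.1, -2.9]
grip_width: 0.194
```

Request:
servo_tool:
  commands:
    - [0,0,0,0,0,0.01,14]
    - [0,0,0,0,0,0,25]
    - [0,0,0,0,0,0,50]
    - [0,0,0,0,0,0,50]
    - [0,0,0,0,0,-0.1,50]
    - [0,0,0,0,0,-0.3,50]
    - [0,0,0,0,0,-0.4,50]
    - [0,0,0,0,0,-0.4,50]
    - [0,0,0,0,0,-0.23,50]
    - [0,0,0,0,0,0,50]

```text
t: 8.55
eef_pos: [0.6336, 0.052, 0.2081]
ee_rot: [-3.141, 0.0, -0.012]
ft_force: [-0.3, 0.1, -0.1]
grip_width: 0.586
```

Request:
servo_tool:
  commands:
    - [0,0,0,-0.2,0.125,0,50]
    - [0,0,0,-0.3,0.19,0,50]
    - [0,0,0,-0.3,0.19,0,50]
    - [0,0,0,-0.3,0.19,0,50]
    - [0,0,0,-0.3,0.19,0,50]
    - [0,0,0,-0.3,0.19,0,50]
    - [0,0,0,-0.2,0.125,0,50]
    - [0,0,0,-0.1,0.05,0,50]
    - [0,0,0,0,0,0,50]
    - [0,0,0,0,0,0,50]

```text
t: 9.55
eef_pos: [0.4326, -0.0726, 0.2033]
ee_rot: [-3.141, -0.001, -0.002]
ft_force: [0.3, -0.3, -0.1]
grip_width: 0.587
```

```bash
python3 - <<'E'
from h import *
for n in('top','scene'):
    im=save(n,n+'4')
    print(n,46,*fit(im,n,46,(.632,.051),.011)); print(n,56,*fit(im,n,56,(.432,-.073)))
E
```

```text
top 46 [0.63200687 0.05444032] 0.9657794676806084
top 56 [ 0.43452548 -0.07073956] 0.610608020698577
scene 46 [0.63096261 0.05361462] 0.9389763779527559
scene 56 [ 0.42985256 -0.07201907] 0.9129646418857661
```

View pics/scene4.png

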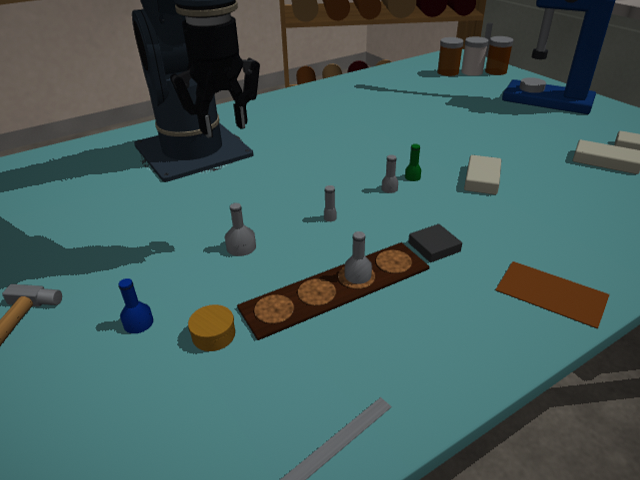

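The 46 cutter stands upright on disc b at (358,265), about 2–3 mm off centre. Next is the 56.

Request:
servo_tool:
  commands:
    - [0,0,0,0,0,0.2,50]
    - [0,0,0,0,0,0.3,50]
    - [0,0,0,0,0,0.35,50]
    - [0,0,0,0,0,0.3,50]
    - [0,0,0,0,0,0.2,50]
    - [0,0,0,0,0,0.12,50]
    - [0,0,0,0,0,0,50]
    - [0,0,0,0,0,0,14]
    - [0,0,0,0,0,0,14]
    - [0,0,0,0,0,0,14]
    - [0,0,0,0,0,0,14]
    - [0,0,0,0,0,0,14]

```text
t: 11.05
eef_pos: [0.4321, -0.0734, 0.057]
ee_rot: [3.141, -0.0, 0.003]
ft_force: [-0.1, 0.2, 7.0]
grip_width: 0.191
```

Request:
servo_tool:
  commands:
    - [0,0,0,0,0,-0.1,14]
    - [0,0,0,0,0,-0.3,14]
    - [0,0,0,0,0,-0.4,14]
    - [0,0,0,0,0,-0.4,14]
    - [0,0,0,0,0,-0.3,14]
    - [0,0,0,0,0,0,14]
    - [0,0,0,0,0,0,14]

```text
t: 11.75
eef_pos: [0.4313, -0.0732, 0.2068]
ee_rot: [3.142, 0.0, 0.002]
ft_force: [-0.8, -0.6, -2.6]
grip_width: 0.19
```

Request:
servo_tool:
  commands:
    - [0,0,0,0.1,-0.1,0,14]
    - [0,0,0,0.2,-0.2,0,14]
    - [0,0,0,0.25,-0.25,0,14]
    - [0,0,0,0.25,-0.25,0,14]
    - [0,0,0,0.25,-0.25,0,14]
    - [0,0,0,0.25,-0.25,0,14]
    - [0,0,0,0.25,-0.25,0,14]
    - [0,0,0,0.25,-0.25,0,14]
    - [0,0,0,0.15,-0.12,0,14]
    - [0,0,0,0.11,-0.08,0,14]
    - [0,0,0,0,0,0,14]
    - [0,0,0,0,0,0,14]

```text
t: 12.95
eef_pos: [0.6366, 0.1271, 0.2043]
ee_rot: [3.141, 0.001, -0.005]
ft_force: [-0.6, -0.5, -2.8]
grip_width: 0.197
```

Request:
servo_tool:
  commands:
    - [0,0,0,0,0,0.2,14]
    - [0,0,0,0,0,0.3,14]
    - [0,0,0,0,0,0.3,14]
    - [0,0,0,0,0,0.2,14]
    - [0,0,0,0,0,0.15,14]
    - [0,0,0,0,0,0,14]
    - [0,0,0,0,0,0,14]

```text
t: 13.65
eef_pos: [0.6371, 0.1263, 0.0913]
ee_rot: [3.141, -0.001, -0.001]
ft_force: [-0.0, -0.2, -2.5]
grip_width: 0.193
```

Request:
servo_tool:
  commands:
    - [0,0,0,0,-0.01,0.1,14]
    - [0,0,0,0,0,0.08,14]
    - [0,0,0,0,0,0.03,14]
    - [0,0,0,0,0,0.02,14]
    - [0,0,0,0,0,0,14]
    - [0,0,0,0,0,0,14]

```text
t: 14.25
eef_pos: [0.6376, 0.1277, 0.0684]
ee_rot: [-3.142, 0.0, -0.001]
ft_force: [-0.2, 0.1, 0.3]
grip_width: 0.192
```

Request:
servo_tool:
  commands:
    - [0,0,0,0,0,0,25]
    - [0,0,0,0,0,0,50]
    - [0,0,0,0,0,0,50]
    - [0,0,0,0,0,-0.1,50]
    - [0,0,0,0,0,-0.3,50]
    - [0,0,0,0,0,-0.4,50]
    - [0,0,0,0,0,-0.4,50]
    - [0,0,0,0,0,-0.15,50]
    - [0,0,0,0,0,0,50]

```text
t: 15.15
eef_pos: [0.6391, 0.1282, 0.207]
ee_rot: [-3.14, 0.0, -0.009]
ft_force: [-0.1, -0.7, -0.9]
grip_width: 0.583
```

Request:
servo_tool:
  commands:
    - [0,0,0,-0.2,0.01,0,50]
    - [0,0,0,-0.3,0.01,0,50]
    - [0,0,0,-0.3,0.01,0,50]
    - [0,0,0,-0.3,0.01,0,50]
    - [0,0,0,-0.3,0.01,0,50]
    - [0,0,0,-0.3,0.02,0,50]
    - [0,0,0,-0.2,0,0,50]
    - [0,0,0,0,0,0,50]
    - [0,0,0,0,0,0,50]

```text
t: 16.05
eef_pos: [0.4474, 0.1207, 0.203]
ee_rot: [3.142, 0.0, 0.0]
ft_force: [-0.7, 0.3, 0.5]
grip_width: 0.585
```

Request:
servo_tool:
  commands:
    - [0,0,0,0,0,0.2,50]
    - [0,0,0,0,0,0.35,50]
    - [0,0,0,0,0,0.4,50]
    - [0,0,0,0,0,0.35,50]
    - [0,0,0,0,0,0.25,50]
    - [0,0,0,0,0,0.12,50]
    - [0,0,0,0,0,0,50]
    - [0,0,0,0,0,0,14]
    - [0,0,0,0,0,0,14]
    - [0,0,0,0,0,0,14]
    - [0,0,0,0,0,0,14]
    - [0,0,0,0,0,0,14]

```text
t: 17.25
eef_pos: [0.4482, 0.1209, 0.0369]
ee_rot: [-3.141, 0.0, -0.003]
ft_force: [-0.1, -0.8, 6.6]
grip_width: 0.193
```

Request:
servo_tool:
  commands:
    - [0,0,0,0,0,-0.1,14]
    - [0,0,0,0,0,-0.3,14]
    - [0,0,0,0,0,-0.4,14]
    - [0,0,0,0,0,-0.4,14]
    - [0,0,0,0,0,-0.4,14]
    - [0,0,0,0,0,-0.07,14]
    - [0,0,0,0,0,0,14]
    - [0,0,0,0,0,0,14]

```text
t: 18.05
eef_pos: [0.4466, 0.1205, 0.2023]
ee_rot: [3.141, 0.0, -0.002]
ft_force: [0.7, 0.1, -2.0]
grip_width: 0.19
```

```bash
python3 - <<'E'
from h import *
for n in('top','scene'):
    im=save(n,n+'5')
    print(n,46,*fit(im,n,46,(.632,.051),.011)); print(n,56,*fit(im,n,56,(.637,.128),.011)); 
E
```

```text
top 46 [0.63221484 0.0550918 ] 0.9061302681992337
top 56 [0.63790302 0.12840336] 0.9744245524296675
scene 46 [0.63029516 0.05436151] 0.9441117764471058
scene 56 [0.63694228 0.12793114] 0.9511217948717948
```

View pics/scene5.png

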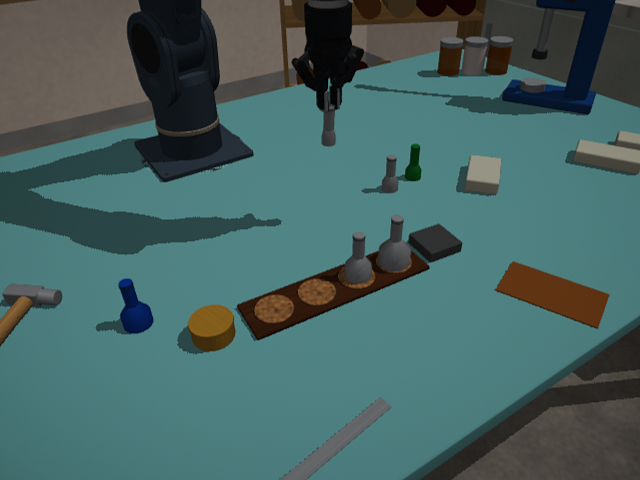

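Both placed cutters stand upright at (358,265) and (395,255), and the 26 is hanging in the gripper. Carry it to disc d.

Request:
servo_tool:
  commands:
    - [0,0,0,0.1,0.13,0,14]
    - [0,0,0,0.16,0.2,0,14]
    - [0,0,0,0.2,0.26,0,14]
    - [0,0,0,0.2,0.26,0,14]
    - [0,0,0,0.2,0.26,0,14]
    - [0,0,0,0.2,0.26,0,14]
    - [0,0,0,0.2,0.26,0,14]
    - [0,0,0,0.2,0.26,0,14]
    - [0,0,0,0.18,0.22,0,14]
    - [0,0,0,0.12,0.145,0,14]
    - [0,0,0,0,0,0,14]
    - [0,0,0,0,0,0,14]

```text
t: 19.55
eef_pos: [0.6231, -0.1046, 0.2021]
ee_rot: [-3.141, 0.001, 0.003]
ft_force: [-0.6, 0.9, -1.4]
grip_width: 0.189
```

Request:
servo_tool:
  commands:
    - [0,0,0,0,0,0.2,14]
    - [0,0,0,0,0,0.3,14]
    - [0,0,0,0,0,0.3,14]
    - [0,0,0,0,0,0.3,14]
    - [0,0,0,0,0,0.2,14]
    - [0,0,0,0,0,0,14]
    - [0,0,0,0,0,0,14]

```text
t: 20.25
eef_pos: [0.6234, -0.1038, 0.0735]
ee_rot: [-3.141, -0.002, 0.0]
ft_force: [0.3, -0.3, -1.5]
grip_width: 0.189
```

Request:
servo_tool:
  commands:
    - [0,0,0,0,0.01,0.1,14]
    - [0,0,0,0,0,0.1,14]
    - [0,0,0,0,0,0.03,14]
    - [0,0,0,0,0,0.025,14]
    - [0,0,0,0,0,0,14]
    - [0,0,0,0,0,0,14]

```text
t: 20.85
eef_pos: [0.6238, -0.1059, 0.0481]
ee_rot: [3.141, -0.0, 0.001]
ft_force: [-1.1, -0.2, 2.8]
grip_width: 0.188
```

Request:
servo_tool:
  commands:
    - [0,0,0,0,0,0,25]
    - [0,0,0,0,0,0,50]
    - [0,0,0,0,0,0,50]
    - [0,0,0,0,0,-0.1,50]
    - [0,0,0,0,0,-0.3,50]
    - [0,0,0,0,0,-0.4,50]
    - [0,0,0,0,0,-0.4,50]
    - [0,0,0,0,0,-0.35,50]
    - [0,0,0,0,0,0,50]

```text
t: 21.75
eef_pos: [0.6262, -0.1061, 0.2089]
ee_rot: [3.141, -0.001, 0.015]
ft_force: [-0.2, -0.7, -0.7]
grip_width: 0.592
```

Request:
servo_tool:
  commands:
    - [0,0,0,-0.1,-0.2,0,50]
    - [0,0,0,-0.18,-0.36,0,50]
    - [0,0,0,-0.2,-0.4,0,50]
    - [0,0,0,-0.2,-0.4,0,50]
    - [0,0,0,-0.2,-0.4,0,50]
    - [0,0,0,-0.2,-0.4,0,50]
    - [0,0,0,-0.2,-0.4,0,50]
    - [0,0,0,-0.2,-0.4,0,50]
    - [0,0,0,-0.2,-0.4,0,50]
    - [0,0,0,-0.18,-0.36,0,50]
    - [0,0,0,-0.11,-0.2,0,50]
    - [0,0,0,0,0,0,50]

```text
t: 22.95
eef_pos: [0.4241, 0.29, 0.2028]
ee_rot: [-3.14, -0.01, 0.001]
ft_force: [-1.0, -0.1, -0.5]
grip_width: 0.584
```

Request:
servo_tool:
  commands:
    - [0,0,0,0,0,0,50]
    - [0,0,0,0,0,0,50]

```text
t: 23.15
eef_pos: [0.427, 0.2851, 0.2026]
ee_rot: [3.141, -0.002, 0.0]
ft_force: [-0.1, -0.0, -0.0]
grip_width: 0.582
```

Request:
servo_tool:
  commands:
    - [0,0,0,0,-0.02,0.2,50]
    - [0,0,0,0,0,0.35,50]
    - [0,0,0,0,0,0.4,50]
    - [0,0,0,0,0,0.35,50]
    - [0,0,0,0,0,0.2,50]
    - [0,0,0,0,0,0.1,50]
    - [0,0,0,0,0,0,50]
    - [0,0,0,0,0,0,14]
    - [0,0,0,0,0,0,14]
    - [0,0,0,0,0,0,14]
    - [0,0,0,0,0,0,14]
    - [0,0,0,0,0,0,14]

```text
t: 24.35
eef_pos: [0.4274, 0.2886, 0.044]
ee_rot: [-3.14, 0.0, -0.003]
ft_force: [-0.6, 0.1, 5.3]
grip_width: 0.188
```

Request:
servo_tool:
  commands:
    - [0,0,0,0,0,-0.1,14]
    - [0,0,0,0,0,-0.3,14]
    - [0,0,0,0,0,-0.4,14]
    - [0,0,0,0,0,-0.4,14]
    - [0,0,0,0,0,-0.4,14]
    - [0,0,0,0,0,0,14]
    - [0,0,0,0,0,0,14]

```text
t: 25.05
eef_pos: [0.4267, 0.2885, 0.2041]
ee_rot: [-3.14, 0.0, -0.004]
ft_force: [0.4, 0.3, -2.8]
grip_width: 0.19
```

```bash
python3 - <<'E'
from h import *
for n in('top','scene'):
    im=save(n,n+'6')
    print(n,26,*fit(im,n,26,(.623,-.105),.011)); 
E
```

```text
top 26 [ 0.62231061 -0.10682297] 0.8594377510040161
scene 26 [ 0.623 -0.105] 0.0
```

View pics/scene6.png

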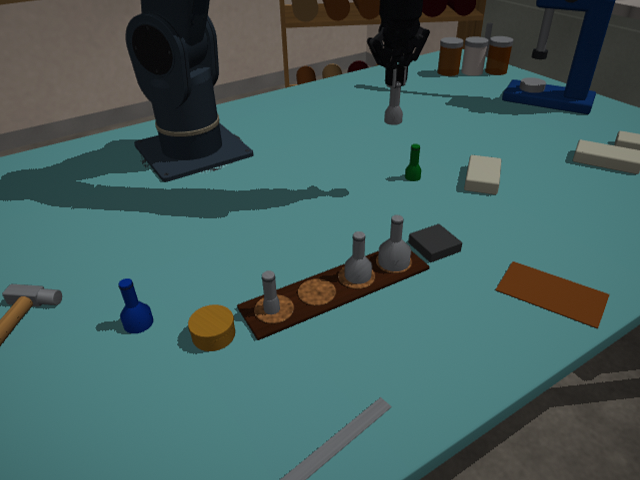

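The 26 stands upright on disc d at (271,305), near its centre, and the 36 is in the gripper. Carry it to disc c, foot at about 0.16 m, well above the tops.

Request:
servo_tool:
  commands:
    - [0,0,0,0.1,0.16,0,14]
    - [0,0,0,0.16,0.26,0,14]
    - [0,0,0,0.2,0.31,0,14]
    - [0,0,0,0.2,0.31,0,14]
    - [0,0,0,0.2,0.31,0,14]
    - [0,0,0,0.2,0.31,0,14]
    - [0,0,0,0.2,0.31,0,14]
    - [0,0,0,0.2,0.31,0,14]
    - [0,0,0,0.2,0.31,0,14]
    - [0,0,0,0.2,0.31,0,14]
    - [0,0,0,0.15,0.26,0,14]
    - [0,0,0,0,0,0,14]

```text
t: 26.45
eef_pos: [0.6282, -0.0334, 0.2007]
ee_rot: [3.139, -0.01, -0.003]
ft_force: [-0.7, 0.5, -2.7]
grip_width: 0.188
```

Request:
servo_tool:
  commands:
    - [0,0,0,0,0,0,14]
    - [0,0,0,0,0,0,14]

```text
t: 26.65
eef_pos: [0.6267, -0.0265, 0.2017]
ee_rot: [-3.141, -0.002, 0.003]
ft_force: [0.3, 0.6, -1.9]
grip_width: 0.191
```

Target z is about 0.0553.

Request:
servo_tool:
  commands:
    - [0,0,0,0,0,0.2,14]
    - [0,0,0,0,0,0.3,14]
    - [0,0,0,0,0,0.3,14]
    - [0,0,0,0,0,0.25,14]
    - [0,0,0,0,0,0.15,14]
    - [0,0,0,0,0,0,14]
    - [0,0,0,0,0,0,14]

```text
t: 27.35
eef_pos: [0.6274, -0.0266, 0.083]
ee_rot: [-3.141, -0.002, 0.0]
ft_force: [0.8, -0.1, -2.1]
grip_width: 0.19
```

Request:
servo_tool:
  commands:
    - [0,0,0,0,0.01,0.1,14]
    - [0,0,0,0,0,0.1,14]
    - [0,0,0,0,0,0.05,14]
    - [0,0,0,0,0,0.025,14]
    - [0,0,0,0,0,0,14]
    - [0,0,0,0,0,0,14]

```text
t: 27.95
eef_pos: [0.6276, -0.0289, 0.0553]
ee_rot: [3.141, -0.0, 0.0]
ft_force: [-0.1, -0.3, 1.8]
grip_width: 0.192
```

Request:
servo_tool:
  commands:
    - [0,0,0,0,0,0,25]
    - [0,0,0,0,0,0,50]
    - [0,0,0,0,0,0,50]
    - [0,0,0,0,0,-0.1,50]
    - [0,0,0,0,0,-0.3,50]
    - [0,0,0,0,0,-0.4,50]
    - [0,0,0,0,0,-0.4,50]
    - [0,0,0,0,0,-0.35,50]
    - [0,0,0,0,0,0,50]

```text
t: 28.85
eef_pos: [0.6303, -0.0287, 0.2164]
ee_rot: [-3.141, 0.0, -0.015]
ft_force: [0.1, 0.7, -0.6]
grip_width: 0.588
```

Request:
servo_tool:
  commands:
    - [0,0,0,-0.2,0,0,50]
    - [0,0,0,-0.3,0,0,50]
    - [0,0,0,-0.4,0,0,50]
    - [0,0,0,-0.4,0,0,50]
    - [0,0,0,-0.3,0,0,50]
    - [0,0,0,-0.2,0,0,50]
    - [0,0,0,0,0,0,50]
    - [0,0,0,0,0,0,50]

```text
t: 29.65
eef_pos: [0.4478, -0.0287, 0.2106]
ee_rot: [-3.142, 0.0, -0.002]
ft_force: [0.1, -0.1, -0.5]
grip_width: 0.584
```

```bash
python3 - <<'E'
from h import *
for n in('top','scene'):
    im=save(n,n+'7')
    for D,p in {56:(.637,.1287),46:(.632,.0515),36:(.6275,-.0275),26:(.623,-.105)}.items(): print(n,D,*fit(im,n,D,p,.011),p)
    for o in('slab','tin'):
        for d in eyes.pinpoint(n,o)[:1]: print(o,unproj(im,d['position'],0)[:2])
cv2.imwrite('pics/fin.png',np.vstack([cv2.imread('pics/top7.png')[140:270,140:540],cv2.imread('pics/scene7.png')[190:360,80:480]]))
E
```

```text
top 56 [0.63872118 0.12878558] 0.9527458492975734 (0.637, 0.1287)
top 46 [0.63402858 0.05265742] 0.8867562380038387 (0.632, 0.0515)
top 36 [ 0.62567825 -0.02851898] 0.861271676300578 (0.6275, -0.0275)
top 26 [ 0.62123652 -0.10751023] 0.9486166007905138 (0.623, -0.105)
slab [0.63399631 0.22256429]
tin [ 0.61162123 -0.20977519]
scene 56 [0.637  0.1287] 0.0 (0.637, 0.1287)
scene 46 [0.62989577 0.05462828] 0.928928928928929 (0.632, 0.0515)
scene 36 [ 0.62409521 -0.02851158] 0.9387254901960784 (0.6275, -0.0275)
scene 26 [ 0.62247968 -0.10871735] 0.8374233128834356 (0.623, -0.105)
slab [0.63865825 0.22136559]
tin [ 0.61002995 -0.20410207]
```

View pics/fin.png

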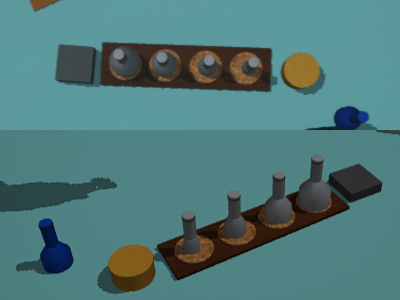

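All four cutters stand upright on their discs, within about 4 mm of centre. The slab and tin haven't moved, and the gripper is clear.

```bash
python3 -c "
from h import *
print(hand_in())"
```

```text
the job is handed in; nothing more can be done
None
```

All four steel cutters are standing upright on the cork discs in size order, and I handed the job in at about 30 s. From the slab to the tin they are 56 on disc a, 46 on b, 36 on c and 26 on d. The green and blue look-alikes were not touched.

**Last checks:** Fitting each cutter's outline in the final pictures put every axis about 4 mm or less from its disc's centre, against the 12 mm limit. I judged the cutters upright by eye in the same pictures. The slab and tin showed no movement beyond the few millimetres of noise in the measurements. The open gripper was held clear, about 18 cm from the row.

**Disagreements:**
- The network gave no usable outline for the 56 in the last scene picture, so its final position rests on the top view alone. An earlier scene picture agreed with it.
- While gripping the 20 mm shanks, the gripper read about 16.5 mm open. Every grasp held anyway.

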